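# Refit the tray on the shelf carousel

### The arm

A 7-joint arm with a two-finger parallel gripper is mounted at the origin on the work surface. World frame = base frame: x ahead of the robot, y to its left, z up, the work surface at z = 0. Lengths are in m, angles in rad, forces in N, time in s.
With the tool pointing down it reaches from about 0.425 to 0.825 m from the base axis. Payload 3.6 kg.
Tool frame: the origin (TCP) lies where the fingers leave the gripper's body, on its centre line; the fingertips stand 73 mm ahead of it and the grasp point (between the pads) lies 54 mm ahead of it; x points along the fingers, y is the direction in which the jaws open and shut, and the axes are right-handed (so a half turn about x gives the same grasp; the last joint's range is limited). The gripper opens to 85 mm and grips with 20 to 120 N. Pads are 22 mm wide; open, the fingers measure 114 mm over their backs; the gripper's body (76 mm by 85 mm) begins 54 mm behind the grasp point. The pads swing forward as they close: fully open they stand 13 mm farther back than shut.
Start: joints at [-1.196, 0.615, -0.013, 1.423, 0.008, 1.103, -0.04], TCP at [0.254, 0.598, 0.304] pointing down, gripper open.
Joint ranges: [-3.12, 3.12], [-0.3, 2.06], [-1.34, 1.32], [0.26, 2.42], [-1.36, 4.5], [0.01, 1.98], [-2.84, 2.84]. Speed limits (rad/s): [2.79, 2.79, 3.14, 3.14, 3.14, 3.14, 3.14].

### API

Orientations are given as a unit quaternion [x, y, z, w].
In Python, from station import arm, snapshot, camera_info, ticket gives the robot as it stands. Calls block until the motion is done:
- arm.movep(position, orientation): joint-space move of the TCP to a pose.
- arm.line_to(position, velocity=0.15, ori=None): straight line of the TCP; ori=None keeps the orientation; velocity is the mean speed in m/s.
- arm.move_j(angles): joint-space move.
- arm.move_gripper(opening, effort=None): opening from 0.0 (shut) to 1.0 (fully open); effort is the grip in N (None keeps the last); returns when the fingers have stopped.
- arm.pause(seconds).
- arm.ik(position, orientation): joint angles nearest the present ones, or None.
- snapshot(name): name is "scene" or "top" or "wrist"; returns the picture (400x640x3 uint8, blue, green, red); there is no depth.
- camera_info(name): a dict with "fx", "fy", "cx", "cy" (pixels), "dist_coeffs" ([k1, k2, p1, p2, k3] as OpenCV has them; the pictures are not rectified), "R" (3x3) and "t" (3): a world point X has camera coordinates R X + t; the wrist camera has in their place "T_tool_cam" (4x4, takes a point from camera to tool coordinates, whose origin is the TCP and whose axes are the tool frame's). Camera axes: x right, y down, z forward; pixel columns grow to the right and rows downward; lengths in m; the calibration is good to about 2 mm. A picture is of the moment at which its call begins: read the wrist's pose just before it. camera_info takes no time and is no camera call.
A pose or a line that the arm cannot do raises arm.MotionError and nothing moves.
- ticket.finish_job(): hands the job in, once; it reports no verdict.
Readings, each from a call of its own:
- arm.read_time(): time.
- arm.read_joint_positions(): joint angles.
- arm.read_dq(): joint speeds.
- arm.read_effort(): joint torques, N m.
- arm.read_tool_pos(): TCP position.
- arm.read_eef_rot(): TCP orientation.
- arm.read_ft_force(): force on the tool from outside, world axes, zero at the start.
- arm.read_wrist_torque(): the same for the moment, N m.
- arm.read_opening(): opening from 0.0 (shut) to 1.0 (fully open).
Only numpy, scipy, OpenCV 4.12 (cv2) and the standard library are available. Lean on these libraries where they do the work, as an engineer would, in place of code of your own. Each camera call takes 0.05 s, during which the arm holds its last target.

### The job

Put the round wooden tray back on the shelf carousel: lift it by its handle, pass its centre hole over the spindle, then turn it with a light downward pressure until its four holes find the four studs and it sinks fully home, lying flat on the hub. Then let go. Never force it down onto the studs, and leave the other things on the shelf where they are.

Things in the scene. Friction and masses are not known exactly. Their poses are not given: they have to be found in the camera images.
- tray_handle (a point): Centre of the tray's handle bar, which stands on two posts (31 to 41 mm either side along x) over the tray's centre. Bar 82 mm long (x axis), 14 mm wide (y), 20 mm high; z up. This point is 58 mm above the tray's lowest face. It is 56 mm above the hub's top face when the tray is fully home, 65 mm when the tray rests unaligned on the stud tips.
- tray: Loose round wooden tray, 170 mm across, 0.28 to 0.52 kg; origin at the centre of its lowest face, axes as the handle's. Its 8 mm floor has its underside 2 mm above that face. Centre hole 15.6 mm across (under the bar); four holes 11 mm across on a radius of 36 mm at 45, 135, 225 and 315 degrees from x. Low lip, top 20 mm up.
- hub_top (a point): Point on the carousel's vertical axis, level with the hub's top face (100 mm across), 34 mm above the shelf. From this face rise a spindle, 14 mm thick, 30 mm high, its last 10 mm tapered, and four equal studs, 8 mm thick, 9 mm high, tips slightly bevelled, 90 degrees apart on a radius of 36 mm. This point's axes do NOT show the studs' angle.
- carousel: The whole carousel; origin at the centre of the underside of its round foot (124 mm across, fixed to the shelf). The hub with its studs is stiff: it turns on the foot only under more than 0.6 N m, and stays. Its angle is random and not given here: it must be seen or felt. More than 80 N on the carousel is too much.
- umbrella_cap: Bystander: tall black plastic umbrella tip cap, 26 mm across, 90 mm high, standing; origin at the centre of its underside.
- door_stop: Bystander: round rubber door stop, 48 mm across, 28 mm high; origin at the centre of its underside.
- round_box: Bystander: round wooden box with its screw lid shut, 80 mm across, 67 mm high; origin at the centre of its underside.
- pen: Bystander: aluminium pen, 130 mm long, 10 mm thick, lying on the shelf; origin near its middle, x along it.

How it is judged:
On the way, in this order (a step that is already met when the one before it is completed fails the run):
1. the tray is lifted clear of the shelf (height (world z) of tray above 0.06 m), for 0.1 s.
2. the tray's centre hole is over the spindle, the tray not yet sunk onto the studs (horizontal distance between tray_handle and hub_top below 0.005 m and z of tray_handle in the frame of hub_top between 0.06 and 0.08 m).
At the end, for the whole second after the job is handed in: The tray lies flat on the hub with the spindle in its centre hole and all four studs in its holes: its handle is within 4 mm of the carousel's axis and 53 to 58.5 mm above the hub's top face, it is tilted by less than 2 degrees, and it is at rest (horizontal distance between tray_handle and hub_top below 0.004 m and z of tray_handle in the frame of hub_top between 0.053 and 0.0585 m and angle between tray's own z axis and vertical below 0.035 rad and linear speed of tray below 0.02 m/s); the robot touches nothing.
It fails at once if the carousel is loaded with more than 80 N (contact force between carousel and anything else above 80 N).
It fails at once if a bystander is moved by more than 30 mm (distance of any of umbrella_cap, door_stop, round_box, pen from where it was at the start of the episode above 0.03 m).
It fails at once if the umbrella cap is knocked over (angle between umbrella_cap's own z axis and vertical above 0.6 rad).
It also fails if it takes over 72 s, if anything falls off the work surface, if the arm or the gripper's body presses on something with over 40 N, if the wrist force passes 120 N, or if a joint passes its speed limit or range.

## Working session

There is one attempt and no reset: what is moved stays moved. The work goes in short steps, each a Python script; the robot and the scene stay as the last script left them, time stands still between calls to the robot, and variables do not carry over. Pictures are saved under pics/ and viewed, and the job is handed in when it is done.

```bash
ls; mkdir -p pics
python3 - <<'E'
from station import arm, snapshot, camera_info
import cv2
for n in ("scene","top","wrist"):
    p=arm.read_tool_pos();im=snapshot(n);cv2.imwrite(f"pics/a_{n}.png",im)
    c=camera_info(n);print(n,{k:(v if not hasattr(v,'tolist') else v.tolist()) for k,v in c.items()})
print(p,arm.read_eef_rot(),arm.read_time(),arm.read_opening(),arm.read_ft_force())
E
```

```text
pics
scene {'fx': 406.832574151509, 'fy': 406.832574151509, 'cx': 317.1645769479742, 'cy': 206.21111750757683, 'dist_coeffs': [-0.0843697965313129, 0.0, 0.0, 0.0, 0.0], 'R': [[-0.4066058184017805, 0.9135603788679194, 0.00889621293145871], [0.7108859065524551, 0.32248619805247947, -0.625015103762102], [-0.5738579408764095, -0.24781058538399953, -0.7805619626043321]], 't': [0.22730362984832708, -0.3835869077518411, 1.1790042779220269]}
top {'fx': 476.4472201365049, 'fy': 476.4472201365049, 'cx': 315.4260966549245, 'cy': 206.2689903359094, 'dist_coeffs': [-0.12765681442545543, 0.0, 0.0, 0.0, 0.0], 'R': [[0.007715255378259488, -0.9998727182786106, 0.013965030490138954], [-0.980649377056853, -0.010297452796346696, -0.19550130880358166], [0.19562022930273495, -0.012186455926531073, -0.980604005794131]], 't': [0.0020697066092675337, 0.5982857592653068, 0.8812845227809855]}
wrist {'fx': 302.229303864058, 'fy': 302.229303864058, 'cx': 317.6455889687439, 'cy': 201.23951538733414, 'dist_coeffs': [-0.05433889959322426, 0.0, 0.0, 0.0, 0.0], 'T_tool_cam': [[0.00012832752929223465, -0.3187688697808944, 0.9478324700022963, -0.06956027560627426], [0.9999999044604871, 0.0004369727284948286, 1.1569329077189559e-05, 0.00044843087197277143], [-0.00041786488252679713, 0.9478323779621814, 0.3187688954015028, -0.08173816057375674], [0.0, 0.0, 0.0, 1.0]]}
[0.25399507 0.59775052 0.3028305 ] [ 0.14039821  0.6930354  -0.14175027  0.69274609] 0.15 1.0026179595183837 [ 0.03339318  0.48995249 -0.46018441]
```

View pics/a_scene.png

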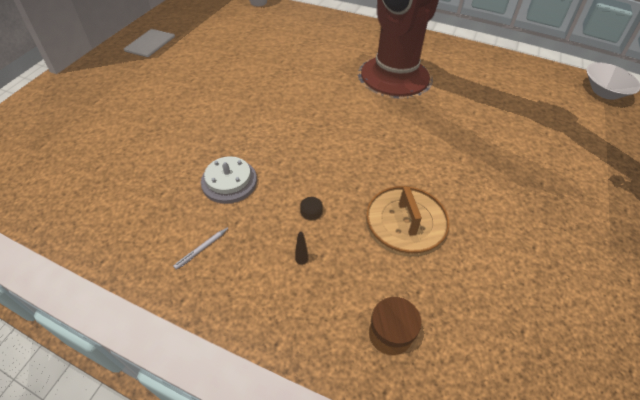

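View pics/a_top.png

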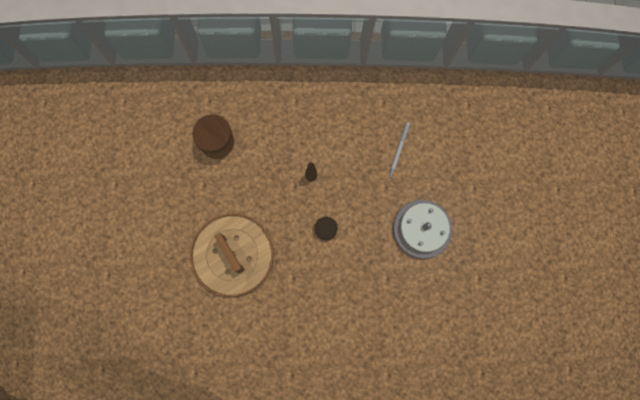

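View pics/a_wrist.png

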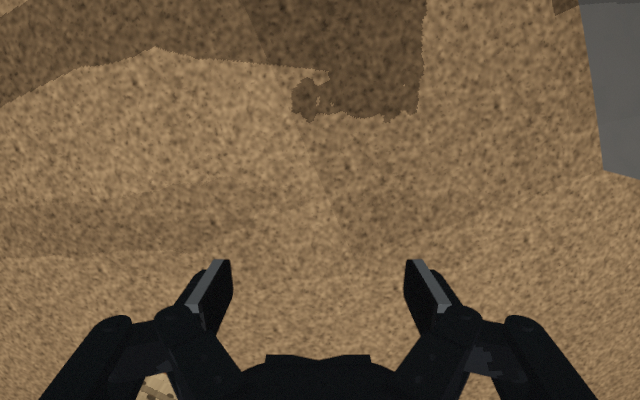

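The top view shows the tray at about (232,256) with its handle running from (218,236) to (241,271). The carousel is at (424,228) with studs at about (431,211), (443,233), (421,244) and (409,221). Next I'll measure these more precisely.

```bash
cat > h.py <<'E'
import numpy as np, cv2
from station import arm, snapshot, camera_info, ticket
from scipy.spatial.transform import Rotation as Ro
def campose(n,p=None,q=None):
    c=camera_info(n);K=np.array([[c['fx'],0,c['cx']],[0,c['fy'],c['cy']],[0,0,1.]]);d=np.array(c['dist_coeffs'])
    if n!='wrist': R=np.array(c['R']);t=np.array(c['t'])
    else:
        T=np.array(c['T_tool_cam']);M=np.eye(4);M[:3,:3]=Ro.from_quat(q).as_matrix();M[:3,3]=p
        W=np.linalg.inv(M@T);R=W[:3,:3];t=W[:3,3]
    return K,d,R,t
def cast(P,px,z):
    K,d,R,t=P
    u=cv2.undistortPoints(np.array(px,float).reshape(-1,1,2),K,d).reshape(-1,2)
    r=np.c_[u,np.ones(len(u))]@R; o=-R.T@t
    return o+r*((z-o[2])/r[:,2])[:,None]
def proj(P,X):
    K,d,R,t=P
    return cv2.projectPoints(np.array(X,float).reshape(-1,1,3),cv2.Rodrigues(R)[0],t,K,d)[0].reshape(-1,2)
def quat(yaw):  # tool x down, tool y at angle yaw in world xy
    y=np.array([np.cos(yaw),np.sin(yaw),0]);x=np.array([0,0,-1.]);return Ro.from_matrix(np.c_[x,y,np.cross(x,y)]).as_quat()
def crop(im,c,h,s,name):
    x,y=map(int,c);cv2.imwrite('pics/'+name,cv2.resize(im[y-h:y+h,x-h:x+h],None,fx=s,fy=s,interpolation=cv2.INTER_CUBIC))
E
python3 - <<'E'
from h import *
im=cv2.imread('pics/a_top.png');P=campose('top')
crop(im,(232,256),45,6,'c_tray.png');crop(im,(424,228),35,8,'c_hub.png')
print('studs',cast(P,[(431,211),(443,233),(421,244),(409,221)],.043))
print('hub',cast(P,[(424,228)],.034))
print('handle',cast(P,[(218,236),(241,271)],.068))
im=cv2.imread('pics/a_scene.png');crop(im,(408,218),45,6,'c_tray2.png')
E
```

```text
studs [[ 0.59412616 -0.22697668  0.043     ]
 [ 0.5492792  -0.24989499  0.043     ]
 [ 0.52682503 -0.20412711  0.043     ]
 [ 0.573206   -0.1811482   0.043     ]]
hub [[ 0.56058101 -0.21351261  0.034     ]]
handle [[0.53577931 0.19580944 0.068     ]
 [0.46896004 0.14873946 0.068     ]]
```

```bash
python3 -c "
import cv2,numpy as np
a=cv2.imread('pics/c_tray.png');b=cv2.imread('pics/c_hub.png');a=cv2.resize(a,(400,400));b=cv2.resize(b,(400,400));cv2.imwrite('pics/c_both.png',np.hstack([a,b]))"
```

```text
(no output)
```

View pics/c_both.png

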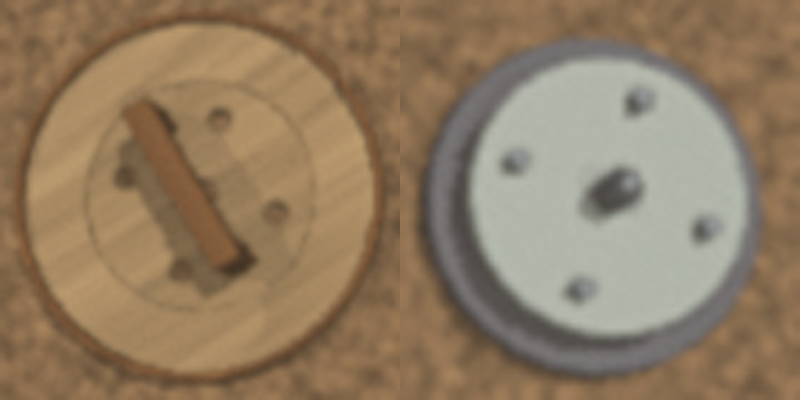

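Run:
```python
from h import *
# refine: dark handle by colour mask
im=cv2.imread('pics/a_top.png');P=campose('top')
for y0 in (125,-55):
  y=np.radians(y0)
  for pos in ([.502,.172,.25],[.502,.172,.112]):
    print(y0,pos,np.round(arm.ik(pos,quat(y)),2) if arm.ik(pos,quat(y)) is not None else None)
  for dy in (-25,-7.5,10):
    k=arm.ik([.561,-.2165,.15],quat(y+np.radians(dy)));print(y0,dy,None if k is None else np.round(k,2))
```

```text
125 [0.502, 0.172, 0.25] [-0.22  0.5  -0.23  1.83  0.15  0.82  1.66]
125 [0.502, 0.172, 0.112] [-0.24  0.71 -0.21  1.95  0.28  0.51  1.54]
125 -25 [ 0.38  0.72 -0.07  1.73  0.07  0.7   2.01]
125 -7.5 [ 0.43  0.72 -0.16  1.72  0.16  0.71  2.24]
125 10 [ 0.48  0.73 -0.24  1.72  0.25  0.72  2.47]
-55 [0.502, 0.172, 0.25] [-0.73  0.54  0.54  1.85 -0.36  0.85 -0.97]
-55 [0.502, 0.172, 0.112] [-0.62  0.74  0.4   1.96 -0.53  0.54 -0.82]
-55 -25 [ 0.01  0.78  0.55  1.74 -0.55  0.78 -0.57]
-55 -7.5 [ 0.03  0.77  0.51  1.74 -0.51  0.76 -0.3 ]
-55 10 [ 0.06  0.77  0.46  1.74 -0.47  0.75 -0.03]
```

Run:
```python
from h import *
arm.movep([.502,.172,.24],quat(np.radians(-55)));print(arm.read_time())
p,q=arm.read_tool_pos(),arm.read_eef_rot();im=snapshot('wrist');cv2.imwrite('pics/w_tray.png',im);np.savez('w_tray',p=p,q=q);print(p,q)
arm.movep([.561,-.2165,.22],quat(np.radians(-62.5)));print(arm.read_time())
p,q=arm.read_tool_pos(),arm.read_eef_rot();im=snapshot('wrist');cv2.imwrite('pics/w_hub.png',im);np.savez('w_hub',p=p,q=q);print(p,q)
im=snapshot('scene');cv2.imwrite('pics/s2.png',im)
```

```text
1.9583
[0.5018333  0.17362362 0.2399413 ] [ 0.67410298  0.21404927 -0.67399331  0.21330987]
3.4667
[ 0.56180636 -0.21417938  0.21980387] [ 0.68679191  0.16986321 -0.68633289  0.1685542 ]
```

View pics/w_tray.png

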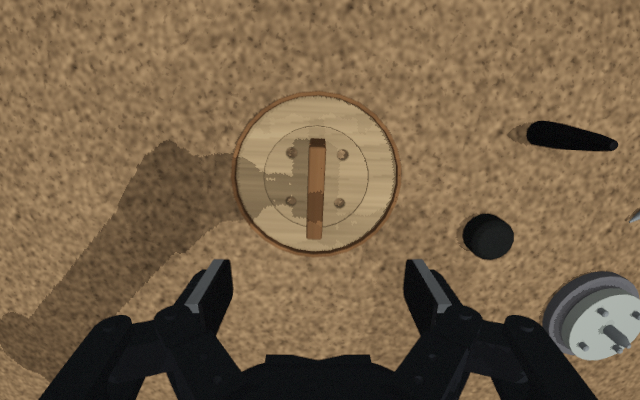

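View pics/w_hub.png

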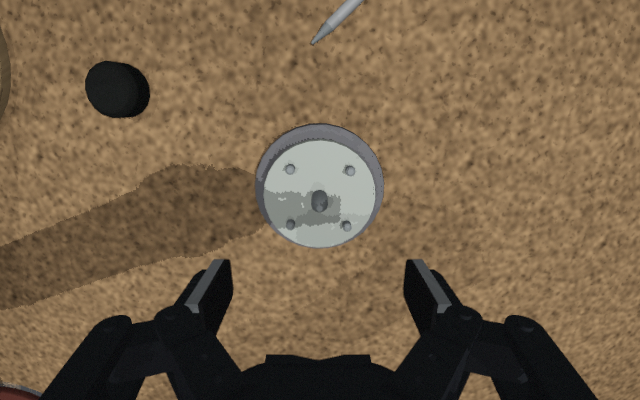

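The wrist view of the tray shows the holes at about (292,153), (343,155), (340,203) and (291,201), with the bar along column 316. The wrist view of the hub shows studs at (290,169), (350,170), (347,226) and (291,224), and the spindle at (320,201). I'll get finer values from contours.

Run:
```python
from h import *
def discfit(P,im,mask,z,tag):
    m=cv2.morphologyEx(mask,cv2.MORPH_CLOSE,np.ones((5,5)))
    c=max(cv2.findContours(m,cv2.RETR_EXTERNAL,cv2.CHAIN_APPROX_NONE)[0],key=cv2.contourArea)
    c=cv2.convexHull(c)
    w=cast(P,c.reshape(-1,2)+0.0,z)
    (x,y),r=cv2.minEnclosingCircle(w[:,:2].astype(np.float32)*1000)
    A=np.c_[2*w[:,:2],np.ones(len(w))];s=np.linalg.lstsq(A,(w[:,:2]**2).sum(1),rcond=None)[0]
    print(tag,'disc enc',x,y,r,'lsq',s[:2]*1000,np.sqrt(s[2]+s[:2]@s[:2])*1000)
D=np.load('w_tray.npz');PW=campose('wrist',D['p'],D['q']);PT=campose('top')
DH=np.load('w_hub.npz');PH=campose('wrist',DH['p'],DH['q'])
wt,wh,t=[cv2.imread('pics/'+n) for n in('w_tray.png','w_hub.png','a_top.png')]
def hubmask(im,roi):
    hsv=cv2.cvtColor(im,cv2.COLOR_BGR2HSV);m=((im[...,1].astype(int)>=im[...,2]+3)&(hsv[...,2]>80)).astype(np.uint8)*255
    r=np.zeros_like(m);x0,y0,x1,y1=roi;r[y0:y1,x0:x1]=m[y0:y1,x0:x1];return r
discfit(PH,wh,hubmask(wh,(240,110,400,260)),.034,'hub wrist')
discfit(PT,t,hubmask(t,(385,190,460,265)),.034,'hub top')
# handle mask: reddish-saturated dark in tray
def bar(P,im,roi,tag):
    x0,y0,x1,y1=roi;s=im[y0:y1,x0:x1];h=cv2.cvtColor(s,cv2.COLOR_BGR2HSV)
    m=((h[...,1]>125)&(h[...,0]<14)).astype(np.uint8)*255
    c=max(cv2.findContours(m,cv2.RETR_EXTERNAL,cv2.CHAIN_APPROX_NONE)[0],key=cv2.contourArea)
    b=cv2.boxPoints(cv2.minAreaRect(c))+[x0,y0];print(tag,b.tolist());w=cast(P,b,.068)
    print(w[:,:2],w.mean(0))
bar(PW,wt,(290,125,345,245),'wrist');bar(PT,t,(205,225,255,285),'top')
a=cv2.resize(wt[120:250,250:390],None,fx=3,fy=3,interpolation=cv2.INTER_CUBIC)
b=cv2.resize(wh[120:250,250:380],None,fx=3,fy=3,interpolation=cv2.INTER_CUBIC)
cv2.imwrite('pics/d.png',np.hstack([a,b[:390]]))
print('holes',cast(PW,[(292,153),(343,155),(340,203),(291,201)],.010)[:,:2])
print('studs',cast(PH,[(290,169),(350,170),(347,226),(291,224)],.043)[:,:2])
```

```text
hub wrist disc enc 563.55419921875 -213.54351806640625 50.75910186767578 lsq [ 563.71399202 -214.17632206] 49.92411170945283
hub top disc enc 562.8717651367188 -215.82237243652344 49.82994079589844 lsq [ 562.97316015 -215.90557755] 49.039973278120414
wrist [[311.0, 139.0], [316.0, 139.0], [316.0, 145.0], [311.0, 145.0]]
[[0.54216088 0.20875124]
 [0.54443674 0.20552283]
 [0.54057354 0.20280667]
 [0.53828434 0.20605386]] [0.54136387 0.20578365 0.068     ]
top [[220.00000190734863, 245.00000190734863], [220.50000190734863, 244.50000190734863], [222.00000190734863, 246.00000190734863], [221.50000190734863, 246.50000190734863]]
[[0.51832878 0.19115016]
 [0.51931132 0.19021957]
 [0.51644402 0.18718204]
 [0.51546255 0.18811244]] [0.51738667 0.18916605 0.068     ]
holes [[0.51367166 0.21337828]
 [0.54127456 0.17077939]
 [0.49898395 0.14319326]
 [0.47125476 0.18633838]]
studs [[ 0.575841   -0.18049575]
 [ 0.59829223 -0.22503915]
 [ 0.55319091 -0.24765106]
 [ 0.53188231 -0.2029844 ]]
```

View pics/d.png

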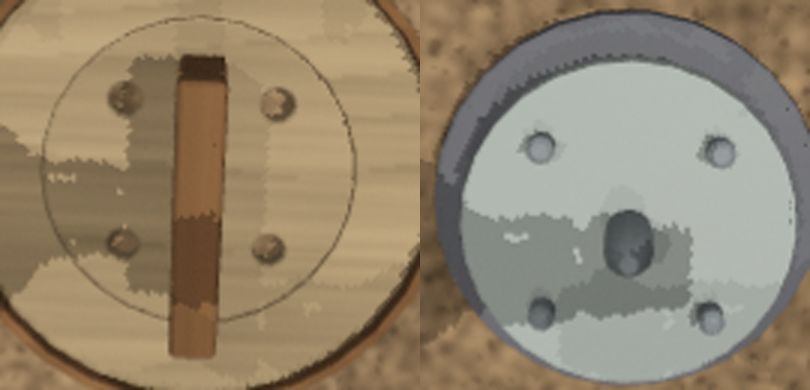

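Run:
```python
from h import *
D=np.load('w_tray.npz');PW=campose('wrist',D['p'],D['q'])
DH=np.load('w_hub.npz');PH=campose('wrist',DH['p'],DH['q'])
f=lambda a:np.array(a,float)/3+[250,120]-1/3
def rep(w,tag):
    c=w.mean(0);a=np.degrees(np.arctan2(*(w-c)[:,:2].T[::-1]));print(tag,c*1000,'ang mod90',np.mod(a,90),'r',np.linalg.norm((w-c)[:,:2],axis=1)*1000)
rep(cast(PW,f([(125,99),(278,104),(268,249),(122,243)]),.010),'holes')
b=cast(PW,f([(178,79),(227,80),(216,357),(170,356)]),.068)
rep(b,'bar');e=(b[0]+b[1]-b[2]-b[3])/2;print('bar angle',np.degrees(np.arctan2(e[1],e[0])),np.linalg.norm(e),np.linalg.norm(b[0]-b[1]))
rep(cast(PH,f([(121,148),(300,154),(292,319),(122,314)]),.043),'studs')
print('spindle tip',cast(PH,f([(208,262)]),.064))
```

```text
holes [506.20713914 179.30090341  10.        ] ang mod90 [78.06002717 77.85148144 77.86820145 77.43776708] r [35.57367668 36.0260784  35.83272034 35.90799003]
bar [506.57025933 179.41049794  68.        ] ang mod90 [42.36156564 24.07704499 42.69435379 23.73645058] r [40.79995799 40.98648673 40.85935969 41.00591894]
bar angle 33.19827596773356 0.08074750743724524 0.012996052312810348
studs [ 564.44451661 -213.99072455   43.        ] ang mod90 [71.20940275 71.20791365 71.51374844 71.02710917] r [35.38068875 34.83640607 35.49172058 35.02510859]
spindle tip [[ 0.56396517 -0.21389313  0.064     ]]
```

Run:
```python
from h import *
q=quat(np.radians(-57.2))
arm.movep([.5064,.1793,.20],q);print(arm.read_tool_pos(),arm.read_time())
arm.pause(.4);print(arm.read_tool_pos(),arm.read_time())
p,qq=arm.read_tool_pos(),arm.read_eef_rot();im=snapshot('wrist');cv2.imwrite('pics/w_tray2.png',im);np.savez('w_tray2',p=p,q=qq)
y=Ro.from_quat(qq).as_matrix();print(np.degrees(np.arctan2(y[1,1],y[0,1])),y[:,0])
cv2.imwrite('pics/d2.png',cv2.resize(im[110:290,230:410],None,fx=3,fy=3,interpolation=cv2.INTER_CUBIC))
```

```text
[0.50718846 0.17767808 0.20034879] 5.05
[0.50656896 0.178936   0.20002484] 5.45
-57.24081504499868 [ 8.58682436e-05 -1.20991194e-05 -9.99999996e-01]
```

View pics/d2.png

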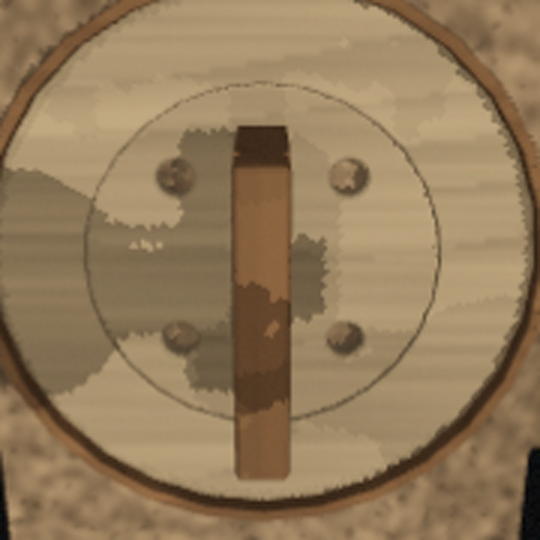

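Run:
```python
from h import *
D=np.load('w_tray2.npz');PW=campose('wrist',D['p'],D['q'])
f=lambda a:np.array(a,float)/3+[230,110]-1/3
def rep(w,tag):
    c=w.mean(0);a=np.degrees(np.arctan2(*(w-c)[:,:2].T[::-1]));print(tag,c*1000,'ang mod90',np.mod(a,90),np.linalg.norm((w-c)[:,:2],axis=1)*1000)
rep(cast(PW,f([(175,177),(349,176),(345,338),(182,338)]),.010),'holes')
b=cast(PW,f([(234,166),(290,166),(288,477),(236,477)]),.068);rep(b,'bar')
# grasp
q=quat(np.radians(-57.2)); g=[(.5064+b[:,0].mean())/2,(.1793+b[:,1].mean())/2]
print(g)
arm.line_to([*g,.112],.12,q);arm.pause(.3);print(arm.read_tool_pos(),arm.read_ft_force())
arm.move_gripper(0,50);arm.pause(.2)
print(arm.read_opening(),arm.read_tool_pos(),arm.read_ft_force(),arm.read_wrist_torque())
arm.line_to([*g,.135],.06);arm.pause(.3)
print(arm.read_opening(),arm.read_tool_pos(),arm.read_ft_force(),arm.read_wrist_torque(),arm.read_time())
cv2.imwrite('pics/s3.png',snapshot('scene'))
```

```text
holes [506.45599057 179.23587648  10.        ] ang mod90 [78.14064842 78.2310293  77.77621731 78.24874652] [35.96121581 35.85169062 35.95128824 35.62304197]
bar [506.68601111 179.62617117  68.        ] ang mod90 [41.71603016 23.77268924 42.11722814 23.37001308] [40.49333404 40.49766918 40.54249231 40.54030704]
[np.float64(0.5065430055526317), np.float64(0.17946308558491586)]
[0.50675903 0.17960632 0.11253078] [-0.19089278  0.25149107 -0.20765331]
0.15296217818980615 [0.50662583 0.17948071 0.11211469] [-0.37949976  0.34977994  2.45148522] [-0.02487203  0.03568231  0.00641264]
0.1557367448182421 [0.50640511 0.17939812 0.13472106] [ 0.02783519 -0.44964547 -3.12101563] [ 0.01707366 -0.00712188  0.01050783] 8.3667
```

View pics/s3.png

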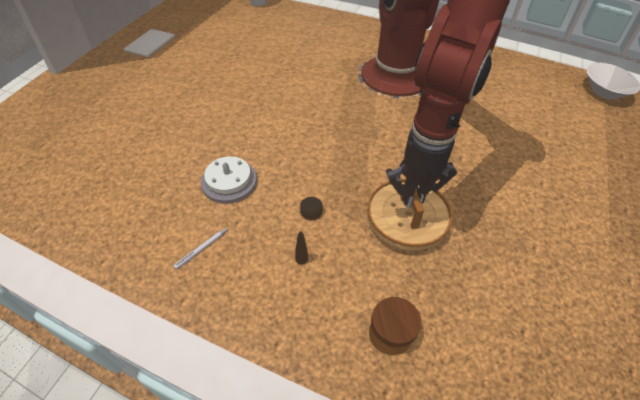

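Run:
```python
from h import *
p=arm.read_tool_pos()
arm.line_to([p[0],p[1],.232],.2);print(arm.read_time())
q=quat(np.radians(-63.8))
arm.movep([.5642,-.2140,.232],q);print(arm.read_time())
arm.line_to([.5642,-.2140,.188],.08);arm.pause(.4)
print(arm.read_time(),arm.read_tool_pos(),arm.read_ft_force(),arm.read_wrist_torque(),arm.read_opening())
for n in('scene','top','wrist'): cv2.imwrite(f'pics/f_{n}.png',snapshot(n))
s=cv2.imread('pics/f_scene.png')[110:230,160:300];t=cv2.imread('pics/f_wrist.png')
cv2.imwrite('pics/f.png',np.hstack([cv2.resize(s,(420,360),interpolation=cv2.INTER_CUBIC),cv2.resize(cv2.imread('pics/f_top.png')[170:290,360:480],(360,360))]))
```

```text
9.05
10.525
11.625 [ 0.56427576 -0.21401443  0.18829411] [-0.14742933  0.88216025 -3.80773199] [-0.03242785 -0.03681794 -0.03778072] 0.15281444403160482
```

View pics/f.png

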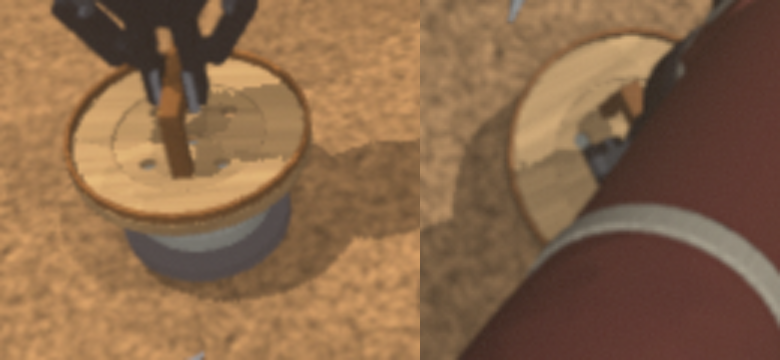

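View pics/f_wrist.png

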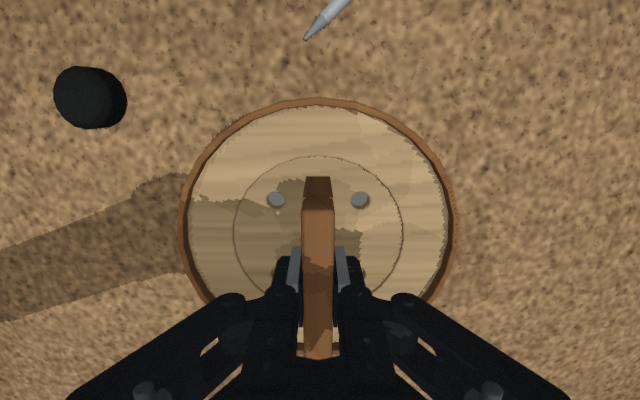

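The tray is level in the grip and above the carousel. The two visible holes, at (276,200) and (360,200), show the hub through them. I'll lower it over the spindle while watching the force.

Run:
```python
from h import *
z=.188;x,y=.5642,-.2140
b=np.array(arm.read_ft_force())
while z>.159:
    z-=.002;arm.line_to([x,y,z],.03);arm.pause(.03)
    f=np.array(arm.read_ft_force())-b
    print(round(z,4),arm.read_tool_pos().round(4),f.round(1))
    if f[2]>6: break
arm.pause(.2);print((np.array(arm.read_ft_force())-b).round(1),arm.read_wrist_torque(),arm.read_time())
```

```text
0.186 [ 0.5641 -0.2139  0.1858] [-0.1 -1.7 -0.7]
0.184 [ 0.5641 -0.214   0.1839] [ 0.1 -1.9 -0. ]
0.182 [ 0.5642 -0.214   0.1819] [-0.5 -1.9 -0.1]
0.18 [ 0.5642 -0.2139  0.1799] [-0.8 -1.5  0.3]
0.178 [ 0.5641 -0.214   0.1779] [-0.4 -2.1 -0.4]
0.176 [ 0.5641 -0.214   0.1759] [ 0.5 -1.7 -0.8]
0.174 [ 0.5641 -0.214   0.1739] [ 0.6 -0.9 -0.8]
0.172 [ 0.5641 -0.214   0.1719] [-0.  -1.8 -0.2]
0.17 [ 0.5641 -0.214   0.1699] [ 0.9 -2.  -1. ]
0.168 [ 0.5641 -0.2139  0.1679] [ 0.  -2.3 -1.4]
0.166 [ 0.5641 -0.214   0.1659] [ 0.3 -1.6 -0.7]
0.164 [ 0.5641 -0.2139  0.1639] [ 0.5 -1.6 -0.7]
0.162 [ 0.5642 -0.214   0.1619] [-0.2 -1.9 -0.8]
0.16 [ 0.5641 -0.214   0.1599] [ 0.2 -0.8 -0.3]
0.158 [ 0.5641 -0.214   0.1579] [ 0.1 -1.4  0.2]
[ 0.8 -1.  -1. ] [0.01077151 0.03778103 0.0108641 ] 16.225
```

```bash
cat > ins.py <<'E'
from h import *
z=.158;x,y=.5642,-.2140;b=np.array([0.2,0,-3.8-.4]);y0=-63.8;k=0
offs=[0]+[s*d for d in range(1,14) for s in(1,-1)]
off=0.
while z>.1445 and arm.read_time()<55:
    z-=.001;arm.line_to([x,y,z],.02,quat(np.radians(y0+off)));arm.pause(.03)
    f=np.array(arm.read_ft_force())-b
    print(round(z,4),off,arm.read_tool_pos()[2].round(4),f.round(1),np.round(arm.read_wrist_torque(),2)[2])
    if f[2]>5:
        z+=.0005; k+=1
        if k>=len(offs): break
        off=offs[k]
    if f[2]>20: print('high');arm.line_to([x,y,z+.003],.03);break
arm.pause(.2);print((np.array(arm.read_ft_force())-b).round(1),arm.read_wrist_torque(),arm.read_tool_pos(),arm.read_time())
E
python3 ins.py
```

```text
0.157 0.0 0.1569 [-0.  -0.1  0.7] 0.01
0.156 0.0 0.1559 [ 0.   0.5 -0.1] 0.01
0.155 0.0 0.1549 [-0.4  0.1  0.9] -0.02
0.154 0.0 0.1539 [-0.7  0.6  0.9] 0.04
0.153 0.0 0.1529 [0.5 0.4 0.4] 0.04
0.152 0.0 0.1519 [-0.6  0.3  1.6] -0.02
0.151 0.0 0.1509 [-0.4  0.1  1. ] 0.0
0.15 0.0 0.1499 [-0.4 -0.2  0.2] 0.0
0.149 0.0 0.149 [0.2 0.4 0.4] 0.0
0.148 0.0 0.148 [-1.1  0.1 -0.1] -0.02
0.147 0.0 0.1469 [-0.3  0.1  0.6] 0.02
0.146 0.0 0.1459 [1.  0.1 0.3] 0.03
0.145 0.0 0.1449 [-0.1 -0.5  1.1] -0.01
0.144 0.0 0.1442 [-0.5 -0.4  1.8] 0.01
[-0.6  0.2  1.3] [-0.02014739 -0.09117639 -0.05080862] [ 0.5643828  -0.21411563  0.14413559] 20.3917
```

The tray sank straight in with no more than 2 N of resistance. Now I'll let go, retreat and check.

Run:
```python
from h import *
arm.line_to([.5642,-.2140,.1435],.01);arm.pause(.1);print(arm.read_ft_force())
arm.move_gripper(.7);arm.pause(.3);print(arm.read_opening(),arm.read_ft_force())
arm.line_to([.5642,-.2140,.25],.1);arm.pause(.4)
p,q=arm.read_tool_pos(),arm.read_eef_rot();im=snapshot('wrist');np.savez('w_end',p=p,q=q);cv2.imwrite('pics/e_wrist.png',im)
arm.movep([.50,.1,.32],quat(np.radians(-60)));arm.pause(.3)
for n in('scene','top'): cv2.imwrite(f'pics/e_{n}.png',snapshot(n))
s=cv2.imread('pics/e_scene.png')[110:230,160:300];t=cv2.imread('pics/e_top.png')[170:290,360:480]
cv2.imwrite('pics/e.png',np.hstack([cv2.resize(s,(420,360),interpolation=cv2.INTER_CUBIC),cv2.resize(t,(360,360),interpolation=cv2.INTER_CUBIC)]))
print(arm.read_time())
```

```text
[-1.39193563  0.75524932  2.54348102]
0.7018810130678512 [0.73518029 0.13730196 0.25985877]
24.8583
```

View pics/e.png

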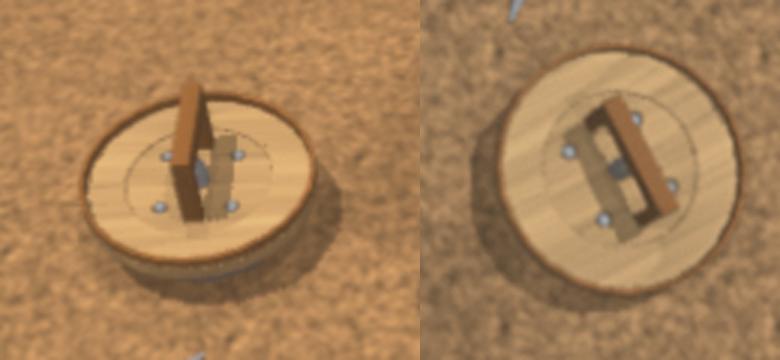

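View pics/e_wrist.png

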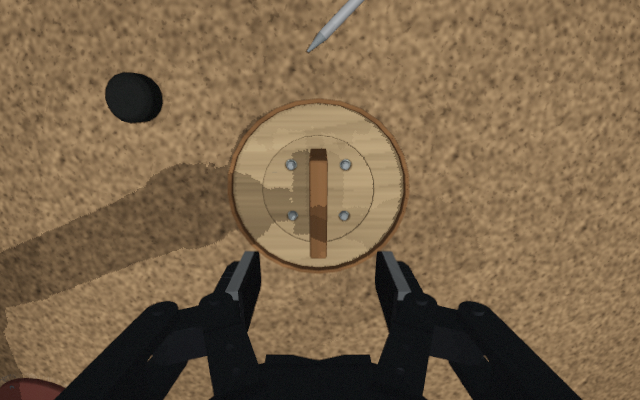

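View pics/e_scene.png

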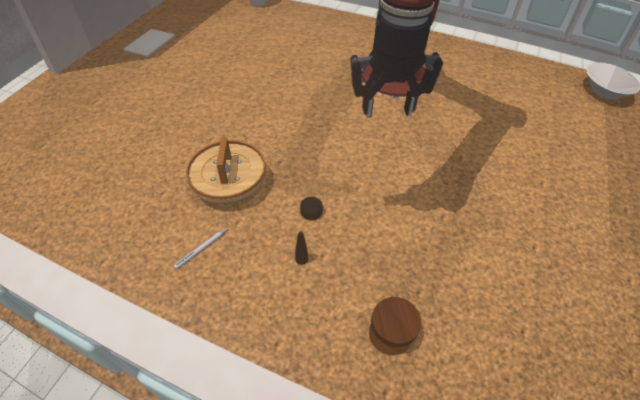

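All four studs show in their holes, at (291,165), (345,165), (292,216) and (344,216) in the wrist view, and the spindle is in the centre hole. The bystanders haven't moved in the scene view and the robot is clear, so I'm handing in.

```bash
python3 -c "
from h import *
print(ticket.finish_job(),arm.read_time())"
```

```text
the job is handed in; nothing more can be done
the job is handed in; nothing more can be done
```

The tray is back on the carousel, and I handed the job in at about 25 s of the 72 s allowed. The hand-in gives no verdict, so the result rests on my own checks.

- **Insertion:** I measured the tray's angle and the studs' angle with the wrist camera and turned the tray by about 6.6° while carrying it. It then went over the spindle and down onto the studs at the first try, so no turning search was needed. The push upward from the carousel stayed below about 2 N until it was home. A final press to TCP height 0.1435 m met about 7 N, which puts the handle about 55.5 mm above the hub's top face.
- **Final checks:** After letting go and moving clear, the pictures show all four studs and the spindle in their holes. The tray looks level, and the bystanders look unmoved in the scene view. I did not measure the tray's final height or tilt from the images.
- **Disagreement:** The top and wrist cameras placed the carousel's axis about 2 mm apart. I used the wrist's value, and the fit bore it out.

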